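# Make up the sample kit and show its slide label up

### The arm

A 6-joint arm with a two-finger parallel gripper is mounted at the origin on a cart in front of the work surface, level with it; the furniture and walls round the work are solid. World frame = base frame: x ahead of the robot, y to its left, z up, the work surface at z = 0. Lengths are in m, angles in rad, forces in N, time in s.
With the tool pointing down it reaches from about 0.375 to 0.975 m from the base axis. Payload 3.8 kg.
Tool frame: the origin (TCP) lies at the very end of the fingers, on their centre line; the grasp point (between the pads) lies 19 mm behind it (bot.pinch_z is the distance from the TCP to the grasp point, in m); x points along the fingers, y is the direction in which the jaws open and shut, and the axes are right-handed (so a half turn about x gives the same grasp; the last joint's range is limited). The gripper opens to 85 mm and grips with 20 to 120 N. Pads are 22 mm wide; open, the fingers measure 114 mm over their backs; the gripper's body (76 mm by 85 mm) begins 54 mm behind the grasp point. The pads swing forward as they close: fully open they stand 13 mm farther back than shut.
Start: joints at [-1.276, 0.264, 1.604, -0, 1.274, -0.037], TCP at [0.22, -0.638, 0.231] pointing down, gripper open.
Joint ranges: [-2.63, 2.63], [-0.94, 2.18], [0.31, 2.57], [-1.31, 4.45], [0, 2.66], [-2.55, 2.55]. Speed limits (rad/s): [2.57, 2.57, 3.14, 3.14, 3.14, 3.14].

### API

Orientations are given as a rotation vector (axis times angle).
In Python, from workcell import monitor, imaging, finish_job, bot gives the robot as it stands.
- The arm moves only by the tool jog_arm, never from a script. Its argument "rows" is a list of rows, each a list of 7 numbers: the shift along the tool's x, y, z in m, then the turn, a rotation vector about the tool's x, y, z in rad, then the opening in per cent of the stroke, from 0 (shut) to 100 (fully open). A call has 1 to 20 rows; each row is the pose to reach, as a shift and turn from the pose measured when the call began, along the tool's axes at that moment; what a row does not reach only later rows make up. A row lasts 1/10 s, in which the tool goes at most 50 mm and 8.59 degrees, less where a joint would pass 70% of its speed; a pose out of reach is approached as far as the arm can. A call with a gripper value outside its range is refused whole. The fingers move at their own pace and stop on an object; "force" is the grip in N (left out, the last holds). Time passes only in rows, so rows that repeat a pose let the fingers close. It gives the time, the measured TCP pose, the force and the opening at its end, in the units of the state.
- monitor.read_state(): the state, without advancing time (a new reading comes with each control period).
- imaging.read_camera(name): name is "scene" or "top"; returns the picture (480x640x3 uint8, blue, green, red); there is no depth.
- imaging.camera_params(name): a dict with "fx", "fy", "cx", "cy" (pixels), "k1" (the pictures are not rectified: a ray, as slopes to the right and down, at radius r is drawn at 1 + k1 r^2 times it, then the intrinsics apply), "T" (4x4, takes a point from camera to world coordinates). Camera axes: x right, y down, z forward; pixel columns grow to the right and rows downward; lengths in m; the calibration is good to about 2 mm. A picture is of the moment at which its call begins. camera_params takes no time and is no camera call.
- finish_job(): hands the job in, once; it reports no verdict.
The state is a dict: "time": time; "q": joint angles; "joint_vel": joint speeds; "joint_torque": joint torques, N m; "tool_pos": TCP position; "tcp_rot": TCP orientation; "wrist_force": force on the tool from outside, world axes, zero at the start; "torque": the same for the moment, N m; "width": opening from 0.0 (shut) to 1.0 (fully open).
Only numpy, scipy, OpenCV 4.12 (cv2) and the standard library are available. Lean on these libraries where they do the work, as an engineer would, in place of code of your own. Each camera call takes 0.05 s, during which the arm holds its last target. There are 200 camera calls.

### The job

Make up the sample kit in the empty grey tray: set the brown vial with the black cap in it upright, and put in the black loupe and the blue USB stick, in any order. Only then take, by its clear end, the slide that lies label up (with its white frosted end pointing away from you, its corner notch is at the right; the spare, notch at the left, lies label down) and hold it level, label up, about 15 cm above the middle of the tray, frosted end pointing straight across to the tray's far long side. Finish still holding it there, and leave the spare slide and everything else where it is.

Things in the scene. Friction and masses are not known exactly. Their poses are not given: they have to be found in the camera images.
- tray: shallow open grey tray, 135 (x) x 215 (y) mm, walls 3 mm thick and 16 mm high, floor 2 mm thick, fixed to the desk; origin under its centre on the desk; its x axis points across the tray to its far long side (roughly away from the robot), y along it, z up
- tray_far (a point): midpoint of the rim of the tray's far long side, 67.5 mm from the tray's origin along its x axis, 16 mm above the desk; the frosted end shall point to this side
- vial: brown glass vial with a black screw cap and white label band, standing upright: body 22 mm in diameter up to 39 mm high, cap 18 mm in diameter to 49 mm; origin at the centre of its underside, z up; about 20 g; grip the body
- loupe: black round eyepiece loupe, standing: 35 mm in diameter, 34 mm high; origin at the centre of its underside, z up; about 40 g; may be gripped from above in any direction
- usb_stick: blue USB stick lying flat: 18 (x) x 49 (y) x 9 (z) mm; origin at the centre of its underside; grip it across its x axis
- slide: glass plate 90 (x) x 32 (y) x 6 (z) mm, about 40 g, lying flat, label side (+z) up, any way round. Origin at its centre, 3 mm above its underside. White frosted from x = +17 to +45 mm, the rest clear greenish glass; a 10 x 10 mm square notch in the corner at +x, -y; both sides look alike, only the notch tells which is up. Grip across its y axis (32 mm) on the clear half, e.g. at x = -25 mm
- spare_slide: an equal slide of the same axes, notch and look, but lying label side (+z) down, so that its notch appears mirrored from above; it must not be moved
- wipe_case: flat black case 68 x 105 x 12 mm, leave alone; origin at the centre of its underside
- white_cap_vial: pale vial with a white cap, 22 mm in diameter, 49 mm high, not part of the kit, leave alone; origin at the centre of its underside
- petri_dish: glass dish 57 mm in diameter, 13 mm high, leave alone; origin at the centre of its underside
- tape_amber: amber tape roll 62 mm in diameter, 12 mm high, leave alone; origin at the centre of its underside

How it is judged:
On the way:
1. vial (upright), loupe and USB stick lie released in the tray while the slide still lies on the desk (x of vial in the frame of tray between -0.058 and 0.058 m and y of vial in the frame of tray between -0.098 and 0.098 m and z of vial in the frame of tray below 0.012 m and contact force between the fingers and vial below 0.1 N and linear speed of each of vial, loupe, usb_stick below 0.03 m/s and x of loupe in the frame of tray between -0.058 and 0.058 m and y of loupe in the frame of tray between -0.098 and 0.098 m and z of each of loupe, usb_stick in the frame of tray below 0.025 m and contact force between the fingers and loupe below 0.1 N and x of usb_stick in the frame of tray between -0.058 and 0.058 m and y of usb_stick in the frame of tray between -0.098 and 0.098 m and contact force between the fingers and usb_stick below 0.1 N and angle between vial's own z axis and vertical below 0.2 rad and height (world z) of slide below 0.02 m), for 0.2 s.
At the end, for the whole second after the job is handed in: Vial (upright), loupe and USB stick rest released on the tray floor; the slide is held still by its clear half, 10 to 22 cm up, centre within 45 mm of the tray's centre, level and label up within 11 degrees, frosted end to the tray's far long side within 23 degrees (x of vial in the frame of tray between -0.058 and 0.058 m and y of vial in the frame of tray between -0.098 and 0.098 m and z of vial in the frame of tray below 0.012 m and contact force between the fingers and vial below 0.1 N and linear speed of each of vial, loupe, usb_stick, slide below 0.03 m/s and x of loupe in the frame of tray between -0.058 and 0.058 m and y of loupe in the frame of tray between -0.098 and 0.098 m and z of each of loupe, usb_stick in the frame of tray below 0.025 m and contact force between the fingers and loupe below 0.1 N and x of usb_stick in the frame of tray between -0.058 and 0.058 m and y of usb_stick in the frame of tray between -0.098 and 0.098 m and contact force between the fingers and usb_stick below 0.1 N and angle between each of vial, slide's own z axis and vertical below 0.2 rad and height (world z) of slide between 0.1 and 0.22 m and horizontal distance between slide and tray below 0.045 m and angle between the x axis of slide and the x axis of tray, either way round below 0.4 rad and x of tray_far in the frame of slide above 0 m and x of the grasp point in the frame of slide below 0.005 m and contact force between the fingers and slide above 1 N); the arm keeps its last pose, push and grip.
It fails at once if the spare slide or another bystander is moved more than 15 mm (distance of any of spare_slide, wipe_case, white_cap_vial, petri_dish, tape_amber from where it was at the start of the episode above 0.015 m).
It also fails if it takes over 72 s, if anything falls off the work surface, if the arm or the gripper's body presses on something with over 40 N, if the wrist force passes 120 N, or if a joint passes its speed limit or range.

## Working session

There is one attempt and no reset: what is moved stays moved. The work goes in short steps, Python scripts to look and compute and a tool call to move; the robot and the scene stay as the last step left them, time stands still between calls to the robot, and variables do not carry over. Pictures are saved under pics/ and viewed, about 8 in all and at most 12, crops included, and the job is handed in when it is done.

Besides the shell and the picture viewer there is one more tool, called after "Request:" by a JSON object that holds its "api" and its "payload". jog_arm: Moves the arm, as the interface text tells. Its arguments: {"type":"object","properties":{"rows":{"type":"array","items":{"type":"array","items":{"type":"number"}}},"force":{"type":"number"}},"required":["rows"]}

```bash
mkdir -p pics; ls; python3 - <<'E'
from workcell import monitor, imaging, bot
import cv2, numpy as np
print(monitor.read_state(), bot.pinch_z)
for n in("top","scene"):
    im=imaging.read_camera(n); cv2.imwrite(f"pics/{n}0.png",im); p=imaging.camera_params(n); print(n,{k:(np.round(v,4).tolist() if k=="T" else v) for k,v in p.items()})
E
```

```text
pics
{'time': 0.0, 'q': array([-1.27589537e+00,  2.64778960e-01,  1.60539133e+00, -1.41673837e-05,
        1.27370014e+00, -3.68936398e-02]), 'joint_vel': array([ 0.0015909 , -0.00023928,  0.00148482, -0.00141105, -0.00150055,
        0.00046545]), 'joint_torque': array([-1.09652483e-03, -5.15115595e+01, -3.67315829e+01, -2.06398513e-04,
        1.28416266e-02,  2.29273257e-05]), 'tool_pos': array([ 0.21965713, -0.63747662,  0.22993528]), 'tcp_rot': array([ 2.04228192,  0.34434666, -2.0429166 ]), 'wrist_force': array([0.02068441, 0.26423505, 0.38850349]), 'torque': array([-0.00833218, -0.03328869,  0.01366511]), 'width': 0.9999163833681978} 0.0187
top {'fx': 591.7936234186064, 'fy': 591.7936234186064, 'cx': 315.5592120721288, 'cy': 235.42123318421, 'k1': -0.16878732199022253, 'T': [[0.0182, -0.9932, 0.1148, 0.3975], [-0.9996, -0.0157, 0.023, -0.0904], [-0.021, -0.1152, -0.9931, 1.4965], [0.0, 0.0, 0.0, 1.0]]}
scene {'fx': 535.8536620002476, 'fy': 535.8536620002476, 'cx': 317.39166324322593, 'cy': 242.8707039636654, 'k1': 0.008716728661551723, 'T': [[0.081, -0.5612, 0.8237, -0.3599], [-0.9967, -0.0446, 0.0677, -0.1312], [-0.0012, -0.8265, -0.563, 0.6954], [0.0, 0.0, 0.0, 1.0]]}
```

View pics/top0.png

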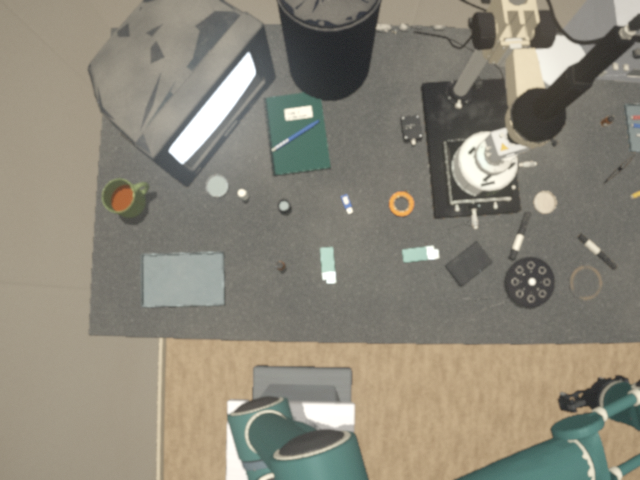

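View pics/scene0.png

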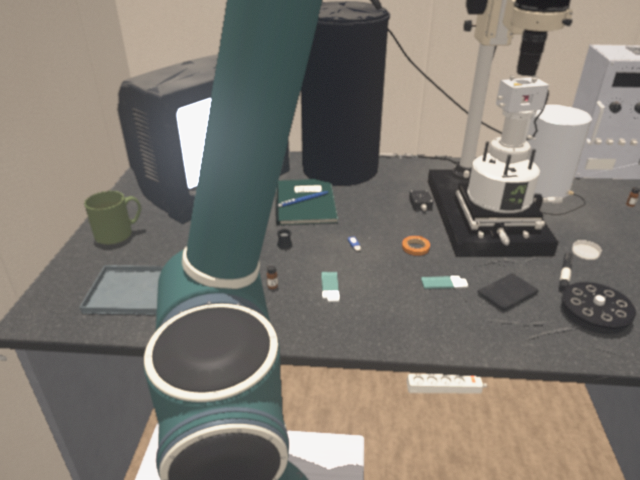

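The top view (up = +x, left = +y) shows these pixel positions:
- tray (184,279)
- brown vial (281,267)
- loupe (284,206)
- USB stick (347,204)
- slides at (328,265) and (421,254)

Next I zoom in on the slides and measure by colour.

```bash
cat > h.py <<'E'
import numpy as np, cv2
from workcell import monitor, imaging
from scipy.spatial.transform import Rotation as R
def ray(n,uv):
    p=imaging.camera_params(n); K=np.array([[p["fx"],0,p["cx"]],[0,p["fy"],p["cy"]],[0,0,1.]])
    x=cv2.undistortPoints(np.array([[uv]],float),K,np.array([p["k1"],0,0,0,0.]))[0,0]  # slopes
    return p["T"][:3,3], p["T"][:3,:3]@np.array([x[0],x[1],1])
def onplane(n,uv,z):
    o,d=ray(n,uv); return (o+d*(z-o[2])/d[2])[:2]
def comps(mask,amin):
    c,_=cv2.findContours(mask.astype(np.uint8),cv2.RETR_EXTERNAL,cv2.CHAIN_APPROX_NONE)
    return [k for k in c if cv2.contourArea(k)>=amin]
E
python3 - <<'E'
from h import *
im=cv2.imread("pics/top0.png"); 
a=cv2.resize(im[240:295,305:445],None,fx=5.5,fy=5.5,interpolation=cv2.INTER_CUBIC)
b=cv2.resize(im[180:290,235:375],None,fx=5.5,fy=5.5,interpolation=cv2.INTER_CUBIC)[:297]
b=cv2.resize(im[185:285,262:362],None,fx=2.9,fy=2.9,interpolation=cv2.INTER_CUBIC)
cc=cv2.resize(im[240:315,135:235],None,fx=2.9,fy=2.9,interpolation=cv2.INTER_CUBIC)
W=np.zeros((600,770,3),np.uint8); W[:a.shape[0],:a.shape[1]]=a[:,:770]; W[305:305+b.shape[0],:b.shape[1]]=b; W[305:305+cc.shape[0],400:400+cc.shape[1]]=cc
cv2.imwrite("pics/crop0.png",W)
h=cv2.cvtColor(im,cv2.COLOR_BGR2HSV)
roi=np.zeros(im.shape[:2],bool); roi[170:330,110:460]=1
masks=dict(glass=(h[...,0]>70)&(h[...,0]<95)&(h[...,1]>60)&(h[...,2]>110),white=(h[...,2]>190)&(h[...,1]<60),blue=(h[...,0]>105)&(h[...,0]<130)&(h[...,1]>90)&(h[...,2]>80),tray=(h[...,2]>80)&(h[...,1]<80),dark=h[...,2]<38)
for k,m in masks.items():
    for c in comps(m&roi,8):
        r=cv2.minAreaRect(c); print(k,cv2.contourArea(c),np.round(r[0],1),np.round(r[1],1),round(r[2],1), onplane("top",r[0],0.006).round(4))
E
```

```text
glass 32.5 [287.  171.5] [ 3. 22.] 90.0 [0.7345 0.0207]
white 396.0 [327.9 265.5] [35.7 13.3] 86.6 [ 0.4941 -0.0885]
white 383.5 [420.6 253.2] [13.6 35.2] 85.6 [ 0.5287 -0.3227]
white 28.0 [349.  209.7] [6.7 5.8] 56.3 [ 0.6372 -0.1398]
white 23.5 [283.5 205.5] [5. 5.] 90.0 [0.6456 0.0275]
white 41.5 [345.2 199.8] [9.2 5.7] 71.6 [ 0.6628 -0.1301]
white 43.0 [241.5 192.5] [7. 7.] 90.0 [0.678  0.1367]
white 268.0 [217. 186.] [18.4 18.4] 45.0 [0.6944 0.2013]
tray 53954.5 [284.5 249.5] [159. 349.] 90.0 [0.5327 0.0221]
```

View pics/crop0.png

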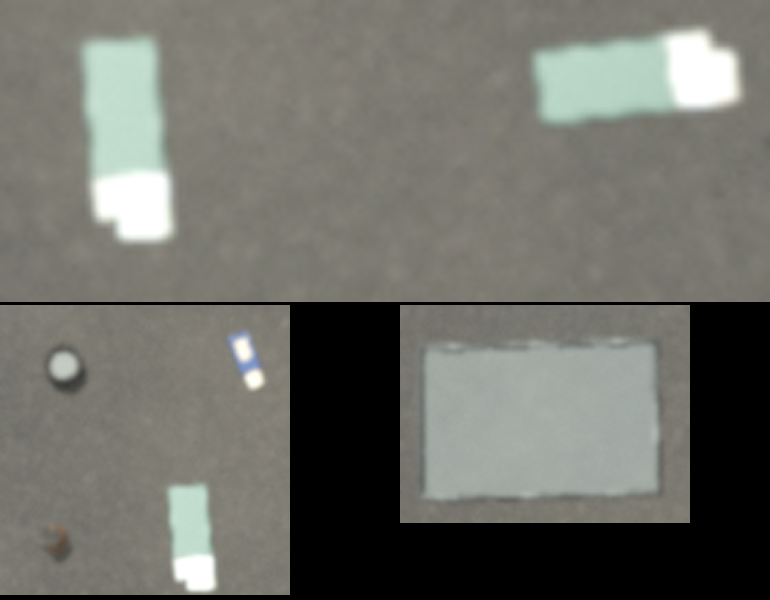

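Slide A at (328,265) has its frosted end toward the robot and its notch at image lower left. Facing along the frosted end the notch is on the right, so it is label up and is the target. Slide B at (421,254) has its notch on the left, so it is the spare. The tray corners, loupe and USB stick are also clear.

```bash
python3 - <<'E'
from h import *
im=cv2.imread("pics/top0.png"); f=im.astype(int)
for n,(u,v) in dict(desk=(300,250),tray=(184,279),vial=(281,266),loupec=(284,206),louper=(279,207),blue=(346,205),glass=(328,255)).items(): print(n,im[v,u])
def box(m,u0,u1,v0,v1,z,n="top"):
    M=np.zeros(im.shape[:2],np.uint8); M[v0:v1,u0:u1]=m[v0:v1,u0:u1]
    pts=np.argwhere(M)[:,::-1]
    w=np.array([onplane(n,p,z) for p in pts],np.float32)
    r=cv2.minAreaRect(w*1000); return len(pts),np.round(r[0],1),np.round(r[1],1),round(r[2],1),"cen",(w.mean(0)*1000).round(1)
desk=np.median(f[225:300,240:310].reshape(-1,3),0); d=np.abs(f-desk).max(2); print(desk)
print("slide",box(d>40,310,345,240,290,.006)); print("spare",box(d>40,395,445,238,268,.006))
gl=(f.min(2)>210)
print("frost",box(gl,310,345,240,290,.006))
print("usb",box((d>40),338,358,190,218,.009))
print("vial",box((d>18),270,292,255,280,.04)); print("loupe",box((d>18),272,297,195,220,.034))
print("tray",box((f[...,0]-f[...,2]>8)&(f[...,0]>85),130,235,240,320,.002),box((f[...,0]-f[...,2]>8)&(f[...,0]>85),130,235,240,320,.016))
print("petri",box(d>18,200,234,170,204,.01),"wcap",box(d>40,234,250,185,202,.049))
s=cv2.imread("pics/scene0.png").astype(int); 
sd=np.median(s[300:330,280:310].reshape(-1,3),0); 
for nm,(u0,u1,v0,v1) in dict(vial=(264,282,264,296),loupe=(274,296,226,254)).items():
    sub=s[v0:v1,u0:u1]; m=np.abs(sub-sd).max(2)>22; yy,xx=np.nonzero(m); print(nm,xx.min()+u0,xx.max()+u0,yy.min()+v0,yy.max()+v0,xx.mean()+u0)
    for z,vv in((0,yy.max()+v0),(.045,yy.min()+v0)): print(onplane("scene",(xx.mean()+u0,vv),z).round(4))
E
```

```text
desk [110 118 121]
tray [166 173 165]
vial [ 94 102 104]
loupec [193 203 196]
louper [136 144 141]
blue [204 162 142]
glass [205 221 193]
[111. 119. 121.]
slide (520, array([495.4, -88.3]), array([93., 38.]), 4.6, 'cen', array([495.4, -87.8], dtype=float32))
spare (497, array([ 529.6, -322.7]), array([37.3, 94.8]), 5.4, 'cen', array([ 528.4, -322.6], dtype=float32))
frost (145, array([466.3, -90.4]), array([27.7, 32.7]), 1.0, 'cen', array([466.9, -91.8], dtype=float32))
usb (147, array([ 651.4, -133.7]), array([52.9, 19.4]), 18.8, 'cen', array([ 652.4, -133.9], dtype=float32))
vial (63, array([484.3,  24. ]), array([21. , 22.7]), 46.3, 'cen', array([483. ,  23.7], dtype=float32))
loupe (158, array([637.1,  22.7]), array([40.8, 32.7]), 1.4, 'cen', array([635.4,  22.7], dtype=float32))Traceback (most recent call last):
  File "<stdin>", line 15, in <module>
  File "<stdin>", line 8, in box
cv2.error: OpenCV(4.12.0) /io/opencv/modules/imgproc/src/convhull.cpp:143: error: (-215:Assertion failed) total >= 0 && (depth == CV_32F || depth == CV_32S) in function 'convexHull'
```

```bash
python3 - <<'E'
from h import *
im=cv2.imread("pics/top0.png"); f=im.astype(int)
d=np.abs(f-[111,119,121]).max(2)
def box(m,u0,u1,v0,v1,z):
    M=np.zeros(im.shape[:2],np.uint8); M[v0:v1,u0:u1]=m[v0:v1,u0:u1]
    c=max(comps(M,1),key=cv2.contourArea)[:,0]
    w=np.array([onplane("top",p,z) for p in c],np.float32)
    r=cv2.minAreaRect(w*1000); return np.round(r[0],1),np.round(r[1],1),round(r[2],1)
print("tray",box(d>25,130,235,240,320,.002)); print("petri",box(d>18,200,234,170,204,.01),"wcap",box(d>40,234,250,185,202,.049))
print("lens",box(f.min(2)>165,272,297,195,220,.034),onplane("top",(283.5,205.5),.034))
h=cv2.cvtColor(im,cv2.COLOR_BGR2HSV)
for nm,(u0,u1,v0,v1) in dict(vial=(270,292,256,278),loupe=(274,294,197,217)).items():
    print(nm,"top gray"); print(cv2.cvtColor(im,cv2.COLOR_BGR2GRAY)[v0:v1,u0:u1])
s=cv2.imread("pics/scene0.png").astype(int); sd=s[300,300]
for nm,(u0,u1,v0,v1) in dict(vial=(264,282,262,296),loupe=(274,296,226,254)).items():
    sub=s[v0:v1,u0:u1]; m=np.abs(sub-np.median(sub.reshape(-1,3)[[0,-1]],0)).max(2)>22; yy,xx=np.nonzero(m); print(nm,xx.min()+u0,xx.max()+u0,yy.min()+v0,yy.max()+v0,xx.mean()+u0)
    for z,vv in((0,yy.max()+v0),(.045,yy.min()+v0)): print(z,onplane("scene",(xx.mean()+u0,vv),z).round(4))
q=monitor.read_state(); Rm=R.from_rotvec(q["tcp_rot"]).as_matrix(); print(Rm.round(3))
E
```

```text
tray (array([453.3, 282.5]), array([138.3, 210.3]), 3.0)
petri (array([695.7, 202.6]), array([62.2, 62. ]), 46.7) wcap (array([670. , 130.2]), array([21.8, 21.2]), 46.2)
lens (array([640.9,  25.2]), array([17.9, 17.6]), 1.4) [0.6408934  0.02523873]
vial top gray
[[116 114 116 117 115 118 115 117 117 116 120 119 117 117 116 118 117 113
  116 119 119 117]
 [115 114 116 115 117 116 114 116 117 118 121 121 119 118 120 119 116 116
  119 119 118 117]
 [112 114 116 118 117 118 116 119 118 119 121 119 117 118 119 117 115 116
  118 119 119 118]
 [112 114 118 122 120 119 119 120 120 122 120 120 118 119 118 115 114 114
  115 116 115 115]
 [114 115 118 121 121 118 122 120 121 125 122 117 117 118 117 118 116 117
  112 115 111 115]
 [118 120 119 122 118 117 117 114 117 125 124 118 116 117 119 118 118 115
  117 115 113 113]
 [122 123 121 121 121 116 112 108 110 116 118 112 110 113 111 115 117 119
  118 117 116 112]
 [123 124 123 126 124 118 112 105 106 109 109 105 105 105 105 109 115 118
  120 120 116 113]
 [123 120 121 124 122 118 112 107 105 106 105 102 100  97  96 103 112 118
  118 120 118 117]

[... 2457 characters left out ...]
 83  75  69  62  65  68  77  92
  112 121]
 [122 122 121 119 115 107  85  69  65  63  59  58  64  65  67  74  85 102
  117 123]
 [119 119 120 118 117 114 101  82  71  67  65  64  68  71  77  85 100 112
  121 124]
 [119 117 117 119 118 118 110  99  88  81  79  78  76  76  86 100 110 117
  122 123]
 [115 118 118 117 118 119 118 113 110 102  96  93  92  92 100 111 117 122
  122 120]
 [115 118 117 116 116 118 120 118 119 116 112 111 107 109 115 117 120 121
  119 118]]
vial 264 277 267 295 271.9342723004695
0 [0.4642 0.0286]
0.045 [0.4981 0.0316]
loupe 277 292 229 250 284.1264367816092
0 [0.6231 0.025 ]
0.045 [0.6409 0.0258]
[[-0.001  0.326 -0.945]
 [ 0.002 -0.945 -0.326]
 [-1.    -0.002 -0.   ]]
```

```bash
cat >> h.py <<'E'
def go(*tg):
    "world targets (x,y,z,jaw yaw deg) -> shift and turn in the present tool axes (tool kept vertical)"
    s=monitor.read_state(); M=R.from_rotvec(s["tcp_rot"])
    print("t",round(s["time"],2),"pos",s["tool_pos"].round(4),"q",s["q"].round(2),"F",s["wrist_force"].round(1),"w",round(s["width"],3))
    for x,y,z,a in tg:
        c,sn=np.cos(np.radians(a)),np.sin(np.radians(a))
        G=R.from_matrix(np.array([[0,c,sn],[0,sn,-c],[-1,0,0]]))
        print((x,y,z,a),(M.inv().apply(np.array([x,y,z])-s["tool_pos"])).round(4),(M.inv()*G).as_rotvec().round(4))
E
python3 -c "
from h import *
go((.482,.025,.15,3),(.482,.025,.006,3))"
```

```text
t 0.1 pos [ 0.2197 -0.6376  0.2301] q [-1.28  0.26  1.61 -0.    1.27 -0.04] F [ 0.3  0.2 -0.7] w 0.998
(0.482, 0.025, 0.15, 3) [ 0.0812 -0.5408 -0.4638] [-1.2913 -0.0014  0.0017]
(0.482, 0.025, 0.006, 3) [ 0.2252 -0.5405 -0.4638] [-1.2913 -0.0014  0.0017]
```

Request:
{"api": "jog_arm", "payload": {"rows": [[0.081,-0.541,-0.464,-1.291,0,0,100],[0.081,-0.541,-0.464,-1.291,0,0,100],[0.081,-0.541,-0.464,-1.291,0,0,100],[0.081,-0.541,-0.464,-1.291,0,0,100],[0.081,-0.541,-0.464,-1.291,0,0,100],[0.081,-0.541,-0.464,-1.291,0,0,100],[0.081,-0.541,-0.464,-1.291,0,0,100],[0.081,-0.541,-0.464,-1.291,0,0,100],[0.081,-0.541,-0.464,-1.291,0,0,100],[0.081,-0.541,-0.464,-1.291,0,0,100],[0.081,-0.541,-0.464,-1.291,0,0,100],[0.081,-0.541,-0.464,-1.291,0,0,100],[0.081,-0.541,-0.464,-1.291,0,0,100],[0.081,-0.541,-0.464,-1.291,0,0,100],[0.081,-0.541,-0.464,-1.291,0,0,100],[0.081,-0.541,-0.464,-1.291,0,0,100],[0.081,-0.541,-0.464,-1.291,0,0,100],[0.081,-0.541,-0.464,-1.291,0,0,100],[0.081,-0.541,-0.464,-1.291,0,0,100]], "force": 30}}

```text
time: 2.0
tool_pos: [0.4818, 0.0241, 0.1503]
tcp_rot: [1.173, 1.234, -1.172]
wrist_force: [0.2, -0.3, 0.1]
width: 1.002
```

```bash
python3 -c "
from h import *
go((.482,.025,.006,3))
s=imaging.read_camera('scene');t=imaging.read_camera('top')
a=cv2.resize(s[120:340,180:400],None,fx=1.8,fy=1.8);b=cv2.resize(t[180:290,235:345],None,fx=3.6,fy=3.6)
cv2.imwrite('pics/above.png',np.hstack([a,b]))"
```

```text
t 2.0 pos [0.4818 0.0241 0.1503] q [-0.   -0.04  2.09  0.    1.09 -0.05] F [ 0.2 -0.3  0.1] w 1.002
(0.482, 0.025, 0.006, 3) [ 0.1443  0.0003 -0.0007] [-0.0022 -0.0018  0.0005]
```

View pics/above.png

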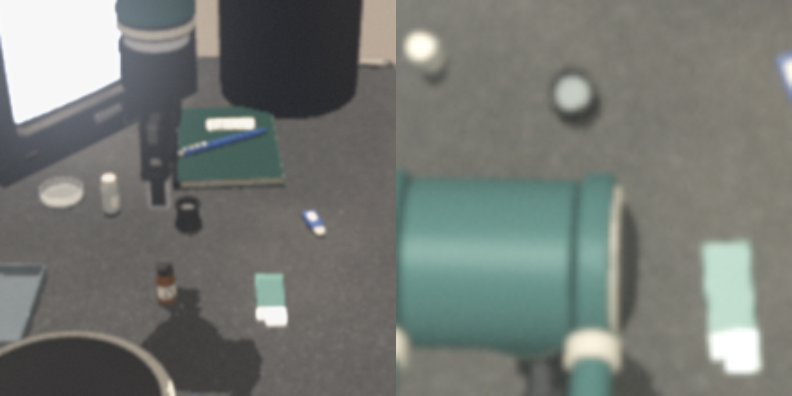

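The crops show the gripper above the vial. In the scene frame the vial's cap top is at about (271.7,266.7) and its base at about (273,288). Loupe and USB stick are undisturbed. I compute the vial position from that clear view.

```bash
python3 -c "
from h import *
print(onplane('scene',(272.6,288.3),0),onplane('scene',(271.7,268),.049),'loupe',onplane('scene',(284.4,120+197/1.8),.034),onplane('scene',(284.4,120+231/1.8),0))
print('top',onplane('top',(235+572/3.6,180+93/3.6),.034))"
```

```text
[0.48542913 0.03050315] [0.48944852 0.03054844] loupe [0.65601461 0.02754717] [0.6296936  0.02528328]
top [ 0.64430634 -0.25139924]
```

Request:
{"api": "jog_arm", "payload": {"rows": [[0.05,0.004,-0.003,0,0,0,100],[0.095,0.004,-0.003,0,0,0,100],[0.13,0.004,-0.003,0,0,0,100],[0.144,0.004,-0.003,0,0,0,100],[0.144,0.004,-0.003,0,0,0,100],[0.144,0.004,-0.003,0,0,0,0],[0.144,0.004,-0.003,0,0,0,0],[0.144,0.004,-0.003,0,0,0,0],[0.144,0.004,-0.003,0,0,0,0],[0.144,0.004,-0.003,0,0,0,0],[0.144,0.004,-0.003,0,0,0,0],[0.144,0.004,-0.003,0,0,0,0],[0.144,0.004,-0.003,0,0,0,0],[0.124,0.004,-0.003,0,0,0,0],[0.08,0.004,-0.003,0,0,0,0],[0.04,0.004,-0.003,0,0,0,0],[0.04,0.004,-0.003,0,0,0,0]], "force": 30}}

```text
time: 3.8
tool_pos: [0.4908, 0.0276, 0.1168]
tcp_rot: [1.179, 1.225, -1.163]
wrist_force: [0.7, -0.2, 0.7]
width: 0.238
```

```bash
python3 -c "
from h import *
go((.453,.345,.11,3),(.453,.345,.010,3))"
```

```text
t 3.8 pos [0.4908 0.0276 0.1168] q [ 0.    0.01  2.11  0.    1.   -0.05] F [ 0.7 -0.2  0.7] w 0.238
(0.453, 0.345, 0.11, 3) [ 0.007  -0.0219 -0.3189] [-0.0021 -0.0014 -0.0119]
(0.453, 0.345, 0.01, 3) [ 0.107  -0.0231 -0.3188] [-0.0021 -0.0014 -0.0119]
```

Request:
{"api": "jog_arm", "payload": {"rows": [[0.0,-0.007,-0.05,0,0,0,0],[0.0,-0.012,-0.1,0,0,0,0],[0.0,-0.017,-0.15,0,0,0,0],[0.0,-0.02,-0.2,0,0,0,0],[0.0,-0.022,-0.245,0,0,0,0],[0.005,-0.023,-0.285,0,0,-0.006,0],[0.01,-0.023,-0.31,0,0,-0.012,0],[0.025,-0.023,-0.317,0,0,-0.012,0],[0.05,-0.023,-0.317,0,0,-0.012,0],[0.08,-0.023,-0.317,0,0,-0.012,0],[0.1,-0.023,-0.317,0,0,-0.012,0],[0.105,-0.023,-0.317,0,0,-0.012,0],[0.107,-0.023,-0.317,0,0,-0.012,0],[0.107,-0.023,-0.317,0,0,-0.012,0],[0.107,-0.023,-0.317,0,0,-0.012,0]]}}

```text
time: 5.3
tool_pos: [0.4522, 0.3416, 0.0097]
tcp_rot: [1.171, 1.234, -1.175]
wrist_force: [-3.0, -1.9, 5.7]
width: 0.239
```

```bash
python3 -c "
from h import *
go((.45,.343,.010,3),(.45,.343,.12,3))
s=imaging.read_camera('scene')
cv2.imwrite('pics/place1.png',cv2.resize(s[200:330,60:300],None,fx=3,fy=3))"
```

```text
t 5.3 pos [0.4522 0.3416 0.0097] q [0.6  0.3  2.01 0.   0.83 0.55] F [-3.  -1.9  5.7] w 0.239
(0.45, 0.343, 0.01, 3) [-0.0003 -0.0021 -0.0015] [-0.0027  0.0004  0.0026]
(0.45, 0.343, 0.12, 3) [-0.1103 -0.0024 -0.0015] [-0.0027  0.0004  0.0026]
```

View pics/place1.png

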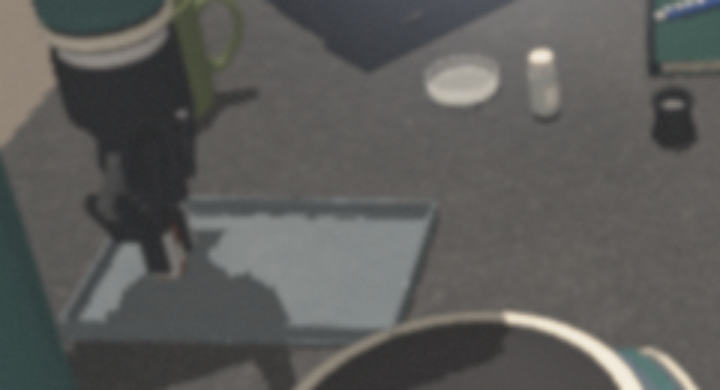

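The vial is inside the tray at its left end, and a 5.7 N upward reaction shows it is on the floor. Release it and go on to the loupe.

Request:
{"api": "jog_arm", "payload": {"rows": [[0,0,0,0,0,0,30],[0,0,0,0,0,0,40],[0,0,0,0,0,0,55],[0,0,0,0,0,0,55],[0,0,0,0,0,0,55],[-0.02,0,0,0,0,0,55],[-0.06,0,0,0,0,0,55],[-0.1,0,0,0,0,0,55],[-0.12,0,0,0,0,0,80],[-0.12,0,0,0,0,0,80]]}}

```text
time: 6.35
tool_pos: [0.4552, 0.3436, 0.1342]
tcp_rot: [1.178, 1.232, -1.167]
wrist_force: [0.6, 0.5, 0.4]
width: 0.803
```

```bash
python3 -c "
from h import *
go((.642,.0255,.13,3),(.642,.0255,.004,3))"
```

```text
t 6.35 pos [0.4552 0.3436 0.1342] q [0.6  0.14 1.93 0.   1.06 0.55] F [0.6 0.5 0.4] w 0.803
(0.642, 0.0255, 0.13, 3) [0.0037 0.1707 0.327 ] [-0.0025 -0.004  -0.0047]
(0.642, 0.0255, 0.004, 3) [0.1297 0.1701 0.3276] [-0.0025 -0.004  -0.0047]
```

Request:
{"api": "jog_arm", "payload": {"rows": [[0,0.022,0.045,0,0,0,90],[0,0.045,0.088,0,0,0,90],[0,0.068,0.131,0,0,0,90],[0,0.09,0.174,0,0,0,90],[0,0.113,0.217,0,0,0,90],[0,0.135,0.26,0,0,0,90],[0,0.155,0.3,0,0,0,90],[0.004,0.167,0.321,0,0,0,90],[0.01,0.17,0.327,0,0,0,90],[0.05,0.17,0.3275,0,0,0,90],[0.09,0.17,0.3275,0,0,0,90],[0.12,0.17,0.3275,0,0,0,90],[0.129,0.17,0.3275,0,0,0,90],[0.129,0.17,0.3275,0,0,0,90]]}}

```text
time: 7.75
tool_pos: [0.639, 0.0263, 0.0018]
tcp_rot: [1.175, 1.237, -1.171]
wrist_force: [0.3, 0.6, -0.5]
width: 0.901
```

Request:
{"api": "jog_arm", "payload": {"rows": [[0,0,0,0,0,0,0],[0,0,0,0,0,0,0],[0,0,0,0,0,0,0],[0,0,0,0,0,0,0],[0,0,0,0,0,0,0],[0,0,0,0,0,0,0],[0,0,0,0,0,0,0],[-0.03,0,0,0,0,0,0],[-0.07,0,0,0,0,0,0],[-0.11,0,0,0,0,0,0],[-0.11,0,0,0,0,0,0]]}}

```text
time: 8.85
tool_pos: [0.6446, 0.0258, 0.1199]
tcp_rot: [1.181, 1.227, -1.161]
wrist_force: [1.1, 0.5, 1.1]
width: 0.377
```

```bash
python3 -c "
from h import *
go((.457,.22,.11,3),(.457,.22,.008,3))"
```

```text
t 8.85 pos [0.6446 0.0258 0.1199] q [-0.    0.29  1.79  0.01  1.05 -0.05] F [1.1 0.5 1.1] w 0.377
(0.457, 0.22, 0.11, 3) [ 0.0085 -0.1777 -0.2034] [-0.0019 -0.0038 -0.0125]
(0.457, 0.22, 0.008, 3) [ 0.1105 -0.1789 -0.203 ] [-0.0019 -0.0038 -0.0125]
```

Request:
{"api": "jog_arm", "payload": {"rows": [[0,-0.03,-0.035,0,0,0,0],[0,-0.06,-0.07,0,0,0,0],[0,-0.09,-0.105,0,0,0,0],[0,-0.12,-0.14,0,0,0,0],[0,-0.145,-0.17,0,0,-0.006,0],[0,-0.168,-0.192,0,0,-0.012,0],[0.01,-0.177,-0.202,0,0,-0.012,0],[0.03,-0.178,-0.203,0,0,-0.012,0],[0.06,-0.178,-0.203,0,0,-0.012,0],[0.09,-0.178,-0.203,0,0,-0.012,0],[0.107,-0.178,-0.203,0,0,-0.012,0],[0.111,-0.178,-0.203,0,0,-0.012,0],[0.111,-0.178,-0.203,0,0,-0.012,0],[0.111,-0.178,-0.203,0,0,-0.012,0]]}}

```text
time: 10.25
tool_pos: [0.4583, 0.2196, 0.0071]
tcp_rot: [1.175, 1.235, -1.17]
wrist_force: [-0.1, 0.4, -0.3]
width: 0.381
```

Request:
{"api": "jog_arm", "payload": {"rows": [[0.001,0,0,0,0,0,0],[0.002,0,0,0,0,0,0],[0.002,0,0,0,0,0,0]]}}

```text
time: 10.55
tool_pos: [0.4588, 0.2195, 0.006]
tcp_rot: [1.175, 1.234, -1.17]
wrist_force: [-1.2, -1.5, 6.4]
width: 0.383
```

Request:
{"api": "jog_arm", "payload": {"rows": [[0,0,0,0,0,0,45],[0,0,0,0,0,0,55],[0,0,0,0,0,0,65],[0,0,0,0,0,0,65],[0,0,0,0,0,0,65],[-0.03,0,0,0,0,0,65],[-0.07,0,0,0,0,0,65],[-0.11,0,0,0,0,0,60],[-0.12,0,0,0,0,0,60]]}}

```text
time: 11.45
tool_pos: [0.462, 0.2205, 0.1311]
tcp_rot: [1.181, 1.23, -1.162]
wrist_force: [0.6, 0.3, -0.2]
width: 0.603
```

```bash
python3 -c "
from h import *
go((.652,-.134,.12,-70.5),(.652,-.134,.003,-70.5))"
```

```text
t 11.45 pos [0.462  0.2205 0.1311] q [0.39 0.04 2.06 0.   1.04 0.34] F [ 0.6  0.3 -0.2] w 0.603
(0.652, -0.134, 0.12, -70.5) [0.0104 0.1719 0.3636] [ 1.2806 -0.0116 -0.0041]
(0.652, -0.134, 0.003, -70.5) [0.1274 0.1708 0.3644] [ 1.2806 -0.0116 -0.0041]
```

Request:
{"api": "jog_arm", "payload": {"rows": [[0,0.02,0.042,0.14,0,0,55],[0,0.04,0.084,0.28,0,0,55],[0,0.06,0.126,0.42,0,0,55],[0,0.08,0.168,0.56,0,0,55],[0,0.1,0.21,0.7,0,0,55],[0,0.12,0.252,0.84,0,0,55],[0,0.14,0.294,0.98,0,0,55],[0,0.156,0.33,1.12,-0.005,0,55],[0.01,0.168,0.355,1.24,-0.01,-0.004,55],[0.02,0.171,0.364,1.281,-0.011,-0.004,55],[0.06,0.171,0.364,1.281,-0.011,-0.004,55],[0.06,0.171,0.364,1.281,-0.011,-0.004,55],[0.06,0.171,0.364,1.281,-0.011,-0.004,55]]}}

```text
time: 12.75
tool_pos: [0.6497, -0.1335, 0.0685]
tcp_rot: [2.034, 0.352, -2.042]
wrist_force: [1.1, 0.2, 0.2]
width: 0.55
```

```bash
python3 -c "
from h import *
go((.652,-.134,.003,-70.5))
s=imaging.read_camera('scene');t=imaging.read_camera('top')
a=cv2.resize(s[170:310,290:420],None,fx=3,fy=3);b=cv2.resize(t[230:330,130:240],None,fx=3.7,fy=4.2)
b=cv2.resize(b,(400,420));cv2.imwrite('pics/usb.png',np.hstack([a,b]))"
```

```text
t 12.75 pos [ 0.6497 -0.1335  0.0685] q [-0.24  0.38  1.77  0.    1.    0.99] F [1.1 0.2 0.2] w 0.55
(0.652, -0.134, 0.003, -70.5) [ 0.0655  0.0014 -0.0022] [-0.0002  0.0034  0.003 ]
```

View pics/usb.png

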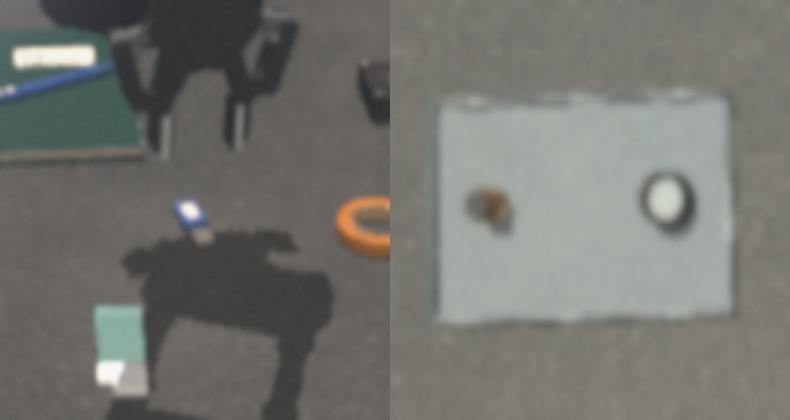

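Vial and loupe both stand in the tray (crop (490,208) and (667,202)), and the fingers straddle the USB stick at crop (192,220).

Request:
{"api": "jog_arm", "payload": {"rows": [[0.03,0.001,-0.002,0,0,0,45],[0.055,0.001,-0.002,0,0,0,45],[0.064,0.001,-0.002,0,0,0,45],[0.066,0.001,-0.002,0,0.003,0.003,45],[0.066,0.001,-0.002,0,0.003,0.003,45]]}}

```text
time: 13.35
tool_pos: [0.6554, -0.1341, 0.007]
tcp_rot: [2.042, 0.347, -2.028]
wrist_force: [-0.2, -0.4, 1.1]
width: 0.453
```

Request:
{"api": "jog_arm", "payload": {"rows": [[0,0,0,0,0,0,0],[0,0,0,0,0,0,0],[0,0,0,0,0,0,0],[0,0,0,0,0,0,0],[0,0,0,0,0,0,0],[0,0,0,0,0,0,0],[-0.02,0,0,0,0,0,0],[-0.06,0,0,0,0,0,0],[-0.1,0,0,0,0,0,0],[-0.1,0,0,0,0,0,0]]}}

```text
time: 14.35
tool_pos: [0.6598, -0.1352, 0.1148]
tcp_rot: [2.052, 0.341, -2.013]
wrist_force: [1.2, -0.2, 1.8]
width: 0.004
```

```bash
python3 -c "
from h import *
go((.455,.28,.11,3),(.455,.28,.007,3))"
```

```text
t 14.35 pos [ 0.6598 -0.1352  0.1148] q [-0.24  0.34  1.73 -0.    1.05  0.99] F [ 1.2 -0.2  1.8] w 0.004
(0.455, 0.28, 0.11, 3) [-0.0015 -0.4598  0.0542] [-1.2822 -0.007  -0.021 ]
(0.455, 0.28, 0.007, 3) [ 0.1014 -0.461   0.0559] [-1.2822 -0.007  -0.021 ]
```

The fingers shut on nothing because they were too high (TCP z 7 mm). I check whether the stick moved and retry lower.

```bash
python3 -c "
from h import *
s=imaging.read_camera('scene')
for im in (cv2.imread('pics/scene0.png'),s):
    f=im.astype(int); m=np.zeros(f.shape[:2],bool); m[225:262,340:370]=True
    d=np.abs(f-np.median(f[225:262,340:370].reshape(-1,3),0)).max(2)
    for mm in ((f[...,0]-f[...,2]>45)&m,(d>60)&m):
        p=np.argwhere(mm)[:,::-1]; print(len(p),p.mean(0),onplane('scene',p.mean(0),.009),cv2.minAreaRect(p.astype(np.float32)))
go((.652,-.134,.03,-70.5),(.652,-.134,0,-70.5))"
```

```text
29 [353.06896552 242.72413793] [ 0.65145506 -0.12961047] ((352.5000305175781, 242.50001525878906), (11.180339813232422, 4.919349670410156), 26.56505012512207)
84 [354.53571429 242.78571429] [ 0.65147019 -0.13294332] ((354.7307434082031, 242.84616088867188), (14.976905822753906, 5.824352264404297), 56.3099365234375)
22 [353.22727273 242.81818182] [ 0.65110295 -0.12997941] ((352.3000183105469, 242.40000915527344), (9.838699340820312, 4.919349670410156), 26.56505012512207)
50 [353.02 240.32] [ 0.6612439 -0.1292424] ((353.0384216308594, 240.3076934814453), (8.875203132629395, 5.824352264404297), 56.30992889404297)
t 14.4 pos [ 0.6579 -0.1348  0.1118] q [-0.24  0.34  1.74 -0.    1.05  0.99] F [-0.9 -0.2 -1.2] w -0.002
(0.652, -0.134, 0.03, -70.5) [ 0.0816 -0.0035  0.0064] [ 0.0006 -0.0134 -0.0094]
(0.652, -0.134, 0, -70.5) [ 0.1116 -0.0038  0.0068] [ 0.0006 -0.0134 -0.0094]
```

The stick has not moved.

Request:
{"api": "jog_arm", "payload": {"rows": [[0.03,-0.004,0.006,0,-0.006,-0.005,40],[0.06,-0.004,0.006,0,-0.013,-0.009,40],[0.085,-0.004,0.007,0,-0.013,-0.009,40],[0.1,-0.004,0.007,0,-0.013,-0.009,40],[0.107,-0.004,0.007,0,-0.013,-0.009,40],[0.11,-0.004,0.007,0,-0.013,-0.009,40],[0.11,-0.004,0.007,0,-0.013,-0.009,40],[0.11,-0.004,0.007,0,-0.013,-0.009,40]]}}

```text
time: 15.2
tool_pos: [0.6529, -0.1342, 0.003]
tcp_rot: [2.039, 0.349, -2.033]
wrist_force: [-0.9, -0.7, 0.4]
width: 0.402
```

Request:
{"api": "jog_arm", "payload": {"rows": [[0.002,0,0,0,0,0,30],[0.003,0,0,0,0,0,30],[0.003,0,0,0,0,0,30],[0.003,0,0,0,0,0,30]]}}

```text
time: 15.6
tool_pos: [0.653, -0.1342, 0.0002]
tcp_rot: [2.039, 0.349, -2.033]
wrist_force: [-0.9, -0.3, -0.0]
width: 0.298
```

Request:
{"api": "jog_arm", "payload": {"rows": [[0,0,0,0,0,0,0],[0,0,0,0,0,0,0],[0,0,0,0,0,0,0],[0,0,0,0,0,0,0],[0,0,0,0,0,0,0]]}}

```text
time: 16.1
tool_pos: [0.6532, -0.1342, 0.0005]
tcp_rot: [2.039, 0.349, -2.032]
wrist_force: [-0.8, 0.6, 1.8]
width: 0.196
```

Gripped (opening 0.196). Lift and carry it to the tray.

Request:
{"api": "jog_arm", "payload": {"rows": [[-0.02,0,0,0,0,0,0],[-0.06,0,0,0,0,0,0],[-0.1,0,0,0,0,0,0],[-0.11,-0.02,0,-0.1,0,0,0],[-0.11,-0.06,0.002,-0.2,0,0,0],[-0.11,-0.105,0.005,-0.34,0,0,0],[-0.11,-0.15,0.01,-0.48,0,0,0],[-0.11,-0.195,0.015,-0.62,0,0,0],[-0.11,-0.24,0.02,-0.76,0,0,0],[-0.11,-0.285,0.025,-0.9,0,0,0],[-0.11,-0.33,0.032,-1.03,0,0,0],[-0.11,-0.375,0.04,-1.15,0,0,0],[-0.11,-0.415,0.045,-1.25,0,0,0],[-0.11,-0.445,0.05,-1.28,0,0,0],[-0.11,-0.457,0.052,-1.28,0,0,0],[-0.11,-0.457,0.052,-1.28,0,0,0],[-0.11,-0.457,0.052,-1.28,0,0,0]]}}

```text
time: 17.8
tool_pos: [0.4513, 0.2786, 0.1092]
tcp_rot: [1.173, 1.229, -1.17]
wrist_force: [0.1, 0.6, -0.4]
width: 0.189
```

```bash
python3 -c "
from h import *
go((.455,.28,.007,3))"
```

```text
t 17.8 pos [0.4513 0.2786 0.1092] q [ 0.51  0.1   2.03 -0.    1.    0.46] F [ 0.1  0.6 -0.4] w 0.189
(0.455, 0.28, 0.007, 3) [ 0.1022  0.0034 -0.0015] [-0.0022  0.0019 -0.0035]
```

Request:
{"api": "jog_arm", "payload": {"rows": [[0.04,0.002,-0.001,0,0,0,0],[0.075,0.003,-0.001,0,0,0,0],[0.095,0.003,-0.001,0,0,0,0],[0.103,0.003,-0.001,0,0,0,0],[0.1055,0.003,-0.001,0,0,0,0],[0.1055,0.003,-0.001,0,0,0,0],[0.1055,0.003,-0.001,0,0,0,0],[0.1055,0.003,-0.001,0,0,0,25],[0.1055,0.003,-0.001,0,0,0,35],[0.1055,0.003,-0.001,0,0,0,45],[0.1055,0.003,-0.001,0,0,0,45],[0.085,0.003,-0.001,0,0,0,45],[0.04,0.003,-0.001,0,0,0,45],[0,0.003,-0.001,0,0,0,45],[-0.01,0.003,-0.001,0,0,0,45]]}}

```text
time: 19.3
tool_pos: [0.4574, 0.2816, 0.1246]
tcp_rot: [1.179, 1.226, -1.163]
wrist_force: [1.2, 0.6, -0.7]
width: 0.451
```

```bash
python3 -c "
from h import *
p=np.array([.4954,-.0882])+.026*np.array([np.cos(np.radians(4.8)),np.sin(np.radians(4.8))]); print(p)
go((*p,.12,-85.4),(*p,.0,-85.4))"
```

```text
[ 0.52130881 -0.08602438]
t 19.3 pos [0.4574 0.2816 0.1246] q [ 0.51  0.09  2.01 -0.    1.03  0.46] F [ 1.2  0.6 -0.7] w 0.451
(np.float64(0.5213088143404871), np.float64(-0.0860243760733598), 0.12, -85.4) [0.0044 0.0453 0.3704] [ 1.5408 -0.0105 -0.0076]
(np.float64(0.5213088143404871), np.float64(-0.0860243760733598), 0.0, -85.4) [0.1243 0.0439 0.3706] [ 1.5408 -0.0105 -0.0076]
```

Move above the slide's clear half (opening 55 %), then check tray and slide.

Request:
{"api": "jog_arm", "payload": {"rows": [[0,0.005,0.04,0.14,0,0,55],[0,0.01,0.08,0.28,0,0,55],[0,0.015,0.12,0.42,0,0,55],[0,0.02,0.16,0.56,0,0,55],[0,0.025,0.2,0.7,0,0,55],[0,0.03,0.24,0.84,0,0,55],[0,0.034,0.28,0.98,0,0,55],[0,0.037,0.315,1.12,0,0,55],[0,0.04,0.345,1.26,-0.005,-0.004,55],[0.02,0.043,0.365,1.4,-0.01,-0.008,55],[0.04,0.044,0.37,1.5,-0.01,-0.008,55],[0.05,0.044,0.37,1.541,-0.01,-0.008,55],[0.05,0.044,0.37,1.541,-0.01,-0.008,55],[0.05,0.044,0.37,1.541,-0.01,-0.008,55]]}}

```text
time: 20.7
tool_pos: [0.5201, -0.0854, 0.0739]
tcp_rot: [2.179, 0.09, -2.181]
wrist_force: [0.3, 0.7, -0.7]
width: 0.547
```

```bash
python3 -c "
from h import *
go((.5213,-.0860,.0,-85.4))
s=imaging.read_camera('scene');t=imaging.read_camera('top')
a=cv2.resize(s[190:320,280:400],(400,433));b=cv2.resize(t[235:325,130:240],(390,319)); b=cv2.copyMakeBorder(b,0,114,0,0,0)
cv2.imwrite('pics/slide.png',np.hstack([a,b]))"
```

```text
t 20.7 pos [ 0.5201 -0.0854  0.0739] q [-0.21  0.14  2.07  0.    0.94  1.28] F [ 0.3  0.7 -0.7] w 0.547
(0.5213, -0.086, 0.0, -85.4) [ 0.0739  0.0008 -0.0012] [0.0011 0.001  0.001 ]
```

View pics/slide.png

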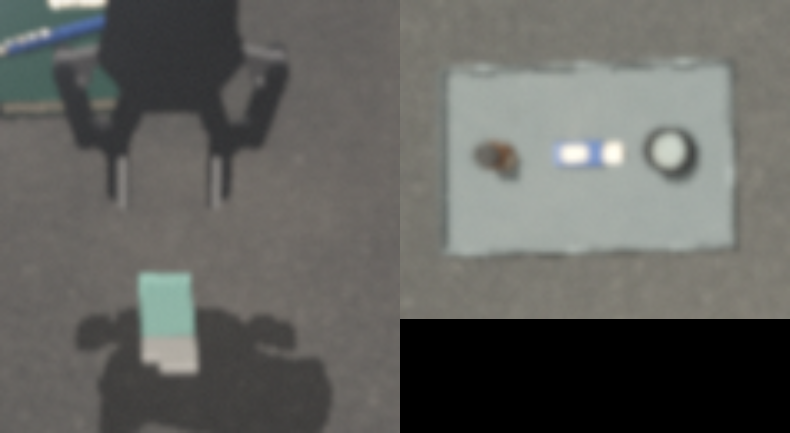

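All three kit items lie in the tray (crop row about 155). The fingers are centred over the slide's clear half at crop (165,300).

Request:
{"api": "jog_arm", "payload": {"rows": [[0.03,0.001,-0.001,0,0,0,50],[0.055,0.001,-0.001,0,0,0,50],[0.067,0.001,-0.001,0,0,0,50],[0.072,0.001,-0.001,0,0,0,50],[0.074,0.001,-0.001,0,0,0,50],[0.074,0.001,-0.001,0,0,0,50],[0.074,0.001,-0.001,0,0,0,50]]}}

```text
time: 21.5
tool_pos: [0.5233, -0.0865, 0.0021]
tcp_rot: [2.183, 0.089, -2.176]
wrist_force: [0.7, -0.4, 0.3]
width: 0.499
```

Request:
{"api": "jog_arm", "payload": {"rows": [[0.001,0,0,0,0,0,46],[0.003,0,0,0,0,0,46],[0.004,0,0,0,0,0,46],[0.004,0,0,0,0,0,46]]}}

```text
time: 21.9
tool_pos: [0.5237, -0.0866, -0.0014]
tcp_rot: [2.184, 0.088, -2.175]
wrist_force: [-0.9, -0.1, 4.2]
width: 0.46
```

Request:
{"api": "jog_arm", "payload": {"rows": [[-0.0005,0,0,0,0,0,42],[-0.0005,0,0,0,0,0,0],[-0.0005,0,0,0,0,0,0],[-0.0005,0,0,0,0,0,0],[-0.0005,0,0,0,0,0,0],[-0.0005,0,0,0,0,0,0]], "force": 50}}

```text
time: 22.5
tool_pos: [0.5243, -0.0867, -0.0002]
tcp_rot: [2.185, 0.088, -2.174]
wrist_force: [-1.2, 1.9, 5.6]
width: 0.355
```

Request:
{"api": "jog_arm", "payload": {"rows": [[-0.01,0,0,0,0,0,0],[-0.03,0,0,0,0,0,0],[-0.06,0,0,0,0,0,0],[-0.1,0,0,0,0,0,0],[-0.14,0,0,0,0,0,0],[-0.155,0,0,0,0,0,0],[-0.155,0,0,0,0,0,0]]}}

```text
time: 23.2
tool_pos: [0.5257, -0.0871, 0.158]
tcp_rot: [2.191, 0.086, -2.167]
wrist_force: [0.1, -0.7, -0.0]
width: 0.347
```

```bash
python3 -c "
from h import *
go((.49,.1,.155,5),(.428,.281,.155,93))"
```

```text
t 23.2 pos [ 0.5257 -0.0871  0.158 ] q [-0.21  0.05  1.99  0.    1.09  1.28] F [ 0.1 -0.7 -0. ] w 0.347
(0.49, 0.1, 0.155, 5) [ 0.0023 -0.1894  0.0204] [-1.5766 -0.0065 -0.0106]
(0.428, 0.281, 0.155, 93) [ 0.0013 -0.3749  0.0674] [-3.1125  0.0037 -0.017 ]
```

Request:
{"api": "jog_arm", "payload": {"rows": [[0,-0.012,0.001,-0.1,0,0,0],[0,-0.024,0.002,-0.21,0,0,0],[0,-0.036,0.003,-0.32,0,0,0],[0,-0.048,0.005,-0.43,0,0,0],[0,-0.06,0.006,-0.54,0,0,0],[0,-0.072,0.007,-0.65,0,0,0],[0,-0.084,0.008,-0.76,0,0,0],[0,-0.096,0.01,-0.87,0,0,0],[0,-0.11,0.012,-0.98,0,0,0],[0,-0.125,0.014,-1.09,0,0,0],[0,-0.14,0.015,-1.2,0,0,0],[0,-0.155,0.016,-1.31,0,0,0],[0,-0.17,0.018,-1.42,0,0,0],[0,-0.182,0.02,-1.52,-0.003,-0.005,0],[0,-0.189,0.02,-1.576,-0.006,-0.01,0],[0,-0.189,0.02,-1.576,-0.006,-0.01,0]]}}

```text
time: 24.8
tool_pos: [0.4885, 0.1001, 0.1546]
tcp_rot: [1.142, 1.252, -1.147]
wrist_force: [0.7, -0.2, -0.8]
width: 0.353
```

```bash
python3 -c "
from h import *
go((.428,.281,.155,93))"
```

```text
t 24.8 pos [0.4885 0.1001 0.1546] q [ 0.15 -0.01  2.05  0.    1.1   0.06] F [ 0.7 -0.2 -0.8] w 0.353
(0.428, 0.281, 0.155, 93) [-0.0003 -0.0444 -0.1856] [-1.5353 -0.0029  0.0033]
```

Request:
{"api": "jog_arm", "payload": {"rows": [[0,-0.003,-0.012,-0.1,0,0,0],[0,-0.006,-0.025,-0.21,0,0,0],[0,-0.009,-0.038,-0.32,0,0,0],[0,-0.012,-0.051,-0.43,0,0,0],[0,-0.015,-0.064,-0.54,0,0,0],[0,-0.018,-0.077,-0.65,0,0,0],[0,-0.021,-0.09,-0.76,0,0,0],[0,-0.024,-0.103,-0.87,0,0,0],[0,-0.028,-0.117,-0.98,0,0,0],[0,-0.031,-0.131,-1.09,0,0,0],[0,-0.035,-0.145,-1.2,0,0,0],[0,-0.038,-0.158,-1.31,0,0,0],[0,-0.041,-0.17,-1.42,0,0,0],[0,-0.043,-0.18,-1.5,-0.003,0.003,0],[0,-0.044,-0.1855,-1.535,-0.003,0.003,0],[0,-0.044,-0.1855,-1.535,-0.003,0.003,0],[0,-0.044,-0.1855,-1.535,-0.003,0.003,0]]}}

```text
time: 26.5
tool_pos: [0.4282, 0.2804, 0.154]
tcp_rot: [-0.041, 1.572, 0.039]
wrist_force: [-0.2, 0.0, -0.4]
width: 0.354
```

```bash
python3 -c "
from h import *
go((.428,.281,.155,93))
s=imaging.read_camera('scene');t=imaging.read_camera('top')
a=cv2.resize(s[150:330,40:260],(440,360));b=cv2.resize(t[170:325,130:270],(340,376))
a=cv2.copyMakeBorder(a,0,16,0,0,0);cv2.imwrite('pics/end.png',np.hstack([a,b])); cv2.imwrite('pics/endtop.png',t)"
```

```text
t 26.5 pos [0.4282 0.2804 0.154 ] q [ 0.53  0.02  2.03 -0.    1.09 -1.09] F [-0.2  0.  -0.4] w 0.354
(0.428, 0.281, 0.155, 93) [-0.001   0.0006 -0.0001] [-0.002  -0.0011  0.0012]
```

View pics/end.png

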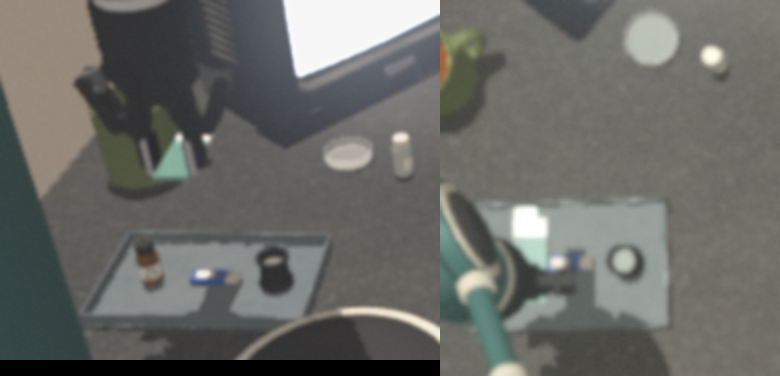

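Frosted end points to the far long side with its notch at the right, so it is label up. The kit items are all standing or lying in the tray. One quick tilt check by triangulating the slide's far and near ends across the two views.

```bash
python3 -c "
from h import *
T=lambda c:(130+(c[0]-440)*140/340,170+c[1]*155/376); S=lambda c:(40+c[0]/2,150+c[1]/2)
for n,s,t in (('far end (left of notch)',(179,134),(520,206)),('near end',(169,178),(538,300))):
    o,d=ray('scene',S(s));p,e=ray('top',T(t)); d=d/np.linalg.norm(d); e=e/np.linalg.norm(e)
    k=np.linalg.lstsq(np.c_[d,-e],p-o,rcond=None)[0]; print(n,(o+k[0]*d).round(3),(p+k[1]*e).round(3))
"
```

```text
far end (left of notch) [0.499 0.306 0.15 ] [0.502 0.295 0.147]
near end [0.41  0.28  0.159] [0.413 0.271 0.157]
```

The tilt estimate is about 6° nose-down but crude, so I take one zoomed look to refine it.

```bash
python3 -c "
from h import *
s=imaging.read_camera('scene');t=cv2.imread('pics/endtop.png')
a=cv2.resize(s[205:250,105:155],None,fx=8,fy=8,interpolation=cv2.INTER_CUBIC);b=cv2.resize(t[250:300,155:200],None,fx=8,fy=8,interpolation=cv2.INTER_CUBIC)
a=cv2.copyMakeBorder(a,0,40,0,0,0);cv2.imwrite('pics/end2.png',np.hstack([a,b]))"
```

```text
(no output)
```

View pics/end2.png

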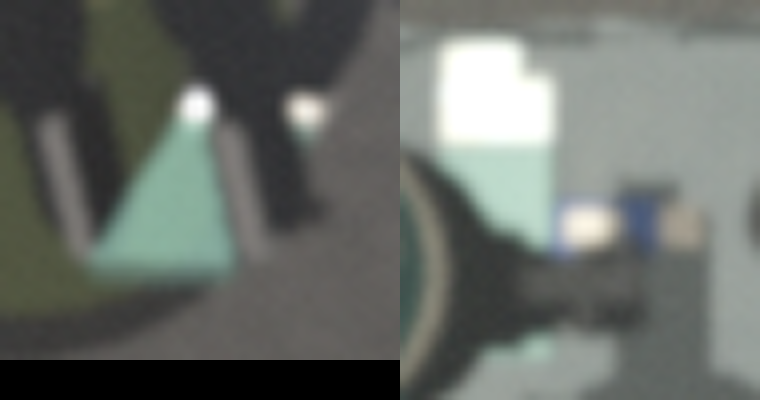

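```bash
python3 -c "
from h import *
from scipy.optimize import brentq
for n,s,t in (('far',(197,86),(480,38)),('frost line',(192,125),(490,144)),('near',(180,261),(535,357))):
    r=[]
    for ds,dt in((0,0),(6,0),(0,6)):
        g=lambda z:onplane('scene',(105+s[0]/8,205+(s[1]+ds)/8),z)[0]-onplane('top',(155+(t[0]-400)/8,250+(t[1]+dt)/8),z)[0]
        z=brentq(g,0,.4); r.append((round(z,4),onplane('top',(155+(t[0]-400)/8,250+(t[1]+dt)/8),z).round(4).tolist()))
    print(n,r)
"
```

```text
far [(0.1502, [0.5025, 0.2894]), (0.1484, [0.5027, 0.2899]), (0.1514, [0.5007, 0.289])]
frost line [(0.159, [0.4713, 0.2826]), (0.1572, [0.4714, 0.2831]), (0.1601, [0.4695, 0.2822])]
near [(0.1618, [0.4106, 0.2661]), (0.1601, [0.4106, 0.2666]), (0.163, [0.4089, 0.2658])]
```

Ends at about z 0.150 (far) and 0.162 (near), though the frost line gives less, so it droops roughly 3–7°. That is inside the limit; I trim it by 4° about the jaw axis (safe either way), settle, and check.

Request:
{"api": "jog_arm", "payload": {"rows": [[0,0,0,0,-0.025,0,0],[0,0,0,0,-0.05,0,0],[0,0,0,0,-0.07,0,0],[0,0,0,0,-0.07,0,0],[0,0,0,0,-0.07,0,0],[0,0,0,0,-0.07,0,0],[0,0,0,0,-0.07,0,0],[0,0,0,0,-0.07,0,0]]}}

```text
time: 27.45
tool_pos: [0.4287, 0.2805, 0.1546]
tcp_rot: [-0.038, 1.501, 0.04]
wrist_force: [0.7, 0.3, -0.9]
width: 0.351
```

```bash
python3 -c "
from h import *
go((.428,.281,.155,93))
s=imaging.read_camera('scene');t=imaging.read_camera('top')
a=cv2.resize(s[205:250,105:155],None,fx=8,fy=8,interpolation=cv2.INTER_CUBIC);b=cv2.resize(t[250:300,155:200],None,fx=8,fy=8,interpolation=cv2.INTER_CUBIC)
a=cv2.copyMakeBorder(a,0,40,0,0,0);cv2.imwrite('pics/end3.png',np.hstack([a,b]))
d=np.abs(cv2.imread('pics/top0.png').astype(int)-t).max(2)[175:275,200:460]>60
print('changed px near bystanders',[(n,int(d[v0-175:v1-175,u0-200:u1-200].sum())) for n,u0,u1,v0,v1 in (('petri',204,230,175,200),('wcap',235,250,185,202),('tape',386,416,188,220),('spare',398,444,242,268))])"
```

```text
t 27.45 pos [0.4287 0.2805 0.1546] q [ 0.55 -0.02  2.07 -0.04  1.03 -1.05] F [ 0.7  0.3 -0.9] w 0.351
(0.428, 0.281, 0.155, 93) [-0.0005  0.0005 -0.0006] [-0.0018  0.0697  0.0006]
changed px near bystanders [('petri', 0), ('wcap', 0), ('tape', 0), ('spare', 0)]
```

View pics/end3.png

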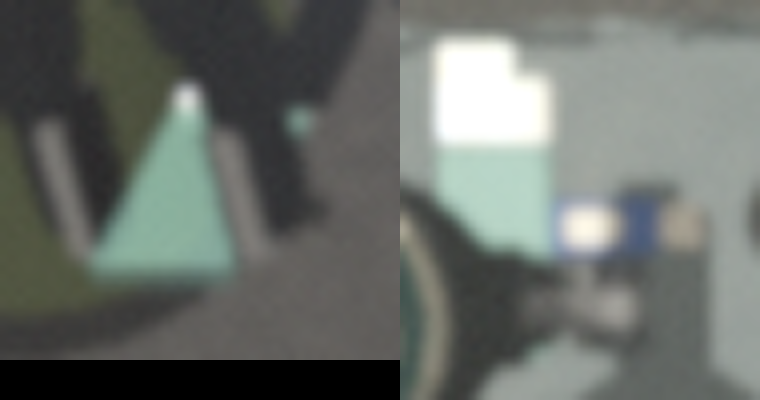

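Frost line now sits at about z 0.163 against about 0.161 at the near end, so it is level within a few degrees. Bystanders are unchanged in the top view. Hand in.

```bash
python3 -c "
from workcell import finish_job
print(finish_job())"
```

```text
the job is handed in; nothing more can be done
None
```

The kit is made up in the tray and the slide is held over it. I handed the job in at 27.5 s of simulated time; the interface gives no verdict.

**What I did:** I put the vial (upright), the loupe and the USB stick in the tray and released each. Then I took the label-up slide by its clear end, turned it half round and held it above the tray. My first grasp at the USB stick closed on nothing because it was too high. The stick had not moved, and the lower retry worked.

**Last checks:**
- **Kit:** the overview before the final trim shows all three items in the tray, the vial upright.
- **Slide position:** its centre is about 15–16 cm up and close to the tray's centre. The frosted end points to the far long side with the notch at the right. The gripper opening is steady at 0.35.
- **Slide level:** the two-view tilt estimates disagreed, giving about 2.6° or 7° nose-down depending on the feature used. I trimmed it 4° nose-up. By eye it now looks level within a few degrees, against a limit of 11°.
- **Bystanders:** the top view shows no change at the spare slide, tape, petri dish or white-cap vial. I did not check the wipe case separately, but the arm did not touch down near it.

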